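# Open the sliding-top parts case and hang the trim ring

### The job

Slide the lower door of the parts case fully home under the upper door - the hand hole will not take it all the way, so finish by pushing on the door's outer edge - without ramming the upper door, which stays shut. Then take the trim ring out of the rack in the opened bay and hang it on the J-hook, left hanging there by itself and at rest. Leave the case open and do not disturb the other things in the rack and on the bench.

Things in the scene. Friction and masses are not known exactly. Their poses are not given: they have to be found in the camera images.
- case: Fixed plywood parts case on the bench, 280 mm deep (x), 464 mm wide (y), 187 mm high; origin: centre of its underside; x points away from the robot, y along the doors, z up. Two clear doors with aluminium edges slide along y in double tracks in its top: the lower one closes the -y bay, the upper one the +y bay.
- case_top (a point): Centre of the case's top, 187 mm above the bench, level with the track flanges (clear depth between them in x: 236 mm) and with the wooden end jambs, which hide a shut door's outer edge. Doors: each 232 mm wide (y), 268 deep, 8 thick; undersides 162 mm (lower) and 174 mm (upper) above the bench; shut, they overlap 24 mm at mid-case.
- rack_mid (a point): Middle of the wire rack in the -y bay, 112 mm to -y of the case's centre. Its three places, at 50 mm to -x, at the middle and at 50 mm to +x of it (case axes), hold in any order the ring and two solid backplates.
- lower_door (a joint): Slide of the lower door, m: 0 shut; grows towards the case's +y, under the upper door; 0.204 fully home against a hard stop, its outer edge then 4 mm short of flush with the upper door's inner edge (still to -y of it). About 3 N of friction; it stays where left.
- lower_door_hole (a point): Centre, at mid-thickness, of the lower door's hand hole: right through, 90 mm along x, 42 mm along y, its centre 38 mm from the door's outer (-y) edge. The ring's top is 15 mm below the door's underside: do not reach deep. A finger in the hole meets the upper door's inner edge about 60 mm before the door is home.
- lower_door_edge (a point): Middle (mid-thickness) of the outer (-y) edge of the lower door, to be pushed towards the case's +y to finish the slide.
- upper_door (a joint): Slide of the upper door, m: 0 shut (as it starts, against its stop), grows as it goes to the case's -y. To stay shut.
- upper_door_inner_edge (a point): Middle (mid-thickness) of the upper door's inner (-y) edge, near mid-case.
- ring_center (a point): Centre of the bright steel trim ring: a flat hoop, 130 mm outer and 106 mm inner diameter (rim 12 mm), 10 mm thick, about 0.16 kg. It stands upright in a rack place, its axis (own x) along the case's x, leaning up to 3 degrees; its centre 82 mm, its top 147 mm above the bench. Prongs up to 90 mm above the bench flank it 46 mm either side of its centre.
- backplate_a: Solid round steel backplate, 112 mm diameter, 10 mm thick, upright in another rack place, its top 128 mm above the bench; origin at its centre, axis x. Leave alone.
- backplate_b: A second backplate, the same. Leave alone.
- hook_seat (a point): Where the rim must rest: top of the bottom bend of a fixed J-hook of 20 x 6 mm flat bar. x points from its mouth to its column, z up. Seat flat 20 mm long, 218 to 258 mm above the bench; the upturned tip, 23 mm to -x, rises 28 mm above the seat; the arm to +x rises 22 mm, then runs level to the column 87 mm away (310 mm tall). Rim goes over the tip, ring axis along x, then down.
- housing_a: Black lamp housing, a dome of 112 mm diameter and 52 mm high, loose on the bench; origin at its underside. Leave alone.
- housing_b: A second one, the same. Leave alone.
- lens_a: Red lamp lens, 110 mm diameter, 20 mm high, loose on the bench; origin at its underside. Leave alone.
- lens_b: A second one, the same. Leave alone.
- flask: Light blue drinking flask, 70 mm diameter, 200 mm high, standing on the bench to the right (-y) of the case; origin at its underside. Leave alone.
- screwdriver: Screwdriver lying on the bench at the left, about 200 mm long and 30 mm thick; origin near its middle. Leave alone.

How it is judged:
On the way, in this order (a step that is already met when the one before it is completed fails the run):
1. the lower door is fully home under the upper door, the ring still in the rack (value of joint lower_door above 0.197 m and distance of ring_center from where it was at the start of the episode below 0.03 m), for 0.2 s.
2. the ring is lifted out of the case (height (world z) of ring_center above 0.2 m), for 0.1 s.
At the end, for the whole second after the job is handed in: the lower door within 10 mm of its stop, the upper door within 12 mm of shut, the ring hanging by its rim in the bend of the J-hook (its centre 44 to 62 mm from the seat and at least 44 mm below it), let go and at rest (under 0.05 m/s) (value of joint lower_door above 0.194 m and value of joint upper_door below 0.012 m and distance between ring_center and hook_seat between 0.044 and 0.062 m and z of ring_center in the frame of hook_seat below -0.044 m and linear speed of ring below 0.05 m/s); the robot touches nothing.
It fails at once if the upper door is rammed (over 60 N) (contact force between anything else and upper_door above 60 N).
It fails at once if the upper door is slid open (value of joint upper_door above 0.02 m).
It fails at once if a backplate is disturbed (distance of any of backplate_a, backplate_b from where it was at the start of the episode above 0.025 m).
It fails at once if a housing, a lens, the flask or the screwdriver is disturbed (distance of any of housing_a, housing_b, lens_a, lens_b, flask, screwdriver from where it was at the start of the episode above 0.03 m).
It also fails if it takes over 72 s, if anything falls off the work surface, if the arm or the gripper's body presses on something with over 40 N, if the wrist force passes 120 N, or if a joint passes its speed limit or range.

### The arm

A 7-joint arm with a two-finger parallel gripper is mounted at the origin on the work surface. World frame = base frame: x ahead of the robot, y to its left, z up, the work surface at z = 0. Lengths are in m, angles in rad, forces in N, time in s.
With the tool pointing down it reaches from about 0.4 to 0.875 m from the base axis. Payload 6.5 kg.
Tool frame: the origin (TCP) lies where the fingers leave the gripper's body, on its centre line; the fingertips stand 73 mm ahead of it and the grasp point (between the pads) lies 54 mm ahead of it; z points along the fingers, y is the line along which they close (so a half turn about z gives the same grasp; the last joint's range is limited). The gripper opens to 85 mm and grips with 20 to 120 N. Pads are 22 mm wide; open, the fingers measure 114 mm over their backs; the gripper's body (76 mm by 85 mm) begins 54 mm behind the grasp point. The pads swing forward as they close: fully open they stand 13 mm farther back than shut.
Start: joints at [-1.257, 0.536, -0.004, 1.538, 0.003, 1.067, -0.071], TCP at [0.241, 0.604, 0.304] pointing down, gripper open.
Joint ranges: [-2.7, 2.7], [-0.37, 2.16], [-1.27, 1.26], [0.24, 2.4], [-1.31, 4.45], [0.19, 1.91], [-2.76, 2.76]. Speed limits (rad/s): [2.39, 2.39, 3.14, 3.14, 3.14, 3.14, 3.14].

### API

Orientations are given as a 3x3 rotation matrix whose columns are the frame's x, y, z axes.
In Python, from bench import manip gives the robot as it stands.
- The arm moves only by the tool send_rows, never from a script. Its argument "deltas" is a list of rows, each an object of numbers: "gripper": the finger opening in mm, from 0 to 85.4; "dx", "dy", "dz": the shift along the world's x, y, z in mm; "ax", "ay", "az": the turn, a rotation vector about the world's x, y, z in degrees. A call has 1 to 12 rows; each row is the pose to reach, as a shift and turn from the pose commanded when the call began; what a row does not reach only later rows make up. A row lasts 1/12 s, in which the tool goes at most 41.7 mm and 7.16 degrees, less where a joint would pass 70% of its speed; a pose out of reach is approached as far as the arm can. A call with a gripper value outside its range is refused whole. The fingers move at their own pace and stop on an object; the grip force is fixed at half the most. Time passes only in rows, so rows that repeat a pose let the fingers close. It gives the time, the measured TCP pose, the force, the opening and the grip force at its end, in the units of the state.
- manip.get_obs(): the state, without advancing time (a new reading comes with each control period).
- manip.read_camera(name): name is "side" or "top" or "wrist"; returns (picture, depth): 400x640x3 uint8, red, green, blue; 400x640 float32, m along the optical axis (not along the pixel's ray), 0 where there is no reading.
- manip.camera_model(name): a dict with "mtx" (3x3 intrinsics, pixels), "rvec" (rotation vector, rad) and "tvec" (3), from world to camera coordinates, as OpenCV has them. Camera axes: x right, y down, z forward; pixel columns grow to the right and rows downward; lengths in m; the calibration is good to about 2 mm. A picture is of the moment at which its call begins: read the wrist's pose just before it. camera_model takes no time and is no camera call; for the wrist camera it gives the pose at the moment of the call.
- manip.sign_off(): hands the job in; it is judged then, once.
Trained networks look in the newest picture that a camera, given by its name, has taken for a name from the list of things; names that differ only in an ending like _2 or _b are one class to them, and where a whole thing is asked for, a point or a joint stands for the part that bears it (a point fixed in the world has none). Each returns a list of dicts, best first, with "confidence" (0 to 1); they miss things now and then, are a little off and sometimes report something else, mostly with a low value. They report only what shows in the picture. A call takes as long as a camera call.
- manip.trace(camera, target): "pixels" (400x640 bool, what is visible of it) and "centre" ([column, row] in pixels, amid what is visible of it).
The state is a dict: "time": time; "joints": joint angles; "qd": joint speeds; "joint_torque": joint torques, N m; "eef_pos": TCP position; "ee_rot": TCP orientation; "contact_force": force on the tool from outside, world axes, zero at the start; "ft_torque": the same for the moment, N m; "width": finger opening in m; "grasp_force": force on a finger pad.
Only numpy, scipy, OpenCV 4.12 (cv2) and the standard library are available. Lean on these libraries where they do the work, as an engineer would, in place of code of your own. Each camera call takes 0.05 s, during which the arm holds its last target. There are 200 camera calls.

## Working session

There is one attempt and no reset: what is moved stays moved. The work goes in short steps, Python scripts to look and compute and a tool call to move; the robot and the scene stay as the last step left them, time stands still between calls to the robot, and variables do not carry over. Pictures are saved under pics/ and viewed, at most 10 in all, crops included, and the job is handed in when it is done.

Besides the shell and the picture viewer there is one more tool, called after ">>>" as a command line: name --argument value ..., lists and objects as JSON in quotes. send_rows: Moves the arm, as the interface text tells. Its arguments: {"type":"object","properties":{"deltas":{"type":"array","items":{"type":"object","properties":{"gripper":{"type":"number"},"dx":{"type":"number"},"dy":{"type":"number"},"dz":{"type":"number"},"ax":{"type":"number"},"ay":{"type":"number"},"az":{"type":"number"}}}}},"required":["deltas"]}

```bash
mkdir -p pics; cat > h.py <<'E'
import numpy as np,cv2
from bench import manip
def cam(n):
    m=manip.camera_model(n); p,d=manip.read_camera(n)
    return p,d,m
def world(d,m):
    R=cv2.Rodrigues(np.array(m["rvec"],float))[0]; t=np.array(m["tvec"],float).ravel(); K=np.array(m["mtx"])
    v,u=np.mgrid[:d.shape[0],:d.shape[1]]
    c=np.stack([(u-K[0,2])/K[0,0]*d,(v-K[1,2])/K[1,1]*d,d],-1)
    w=(c-t)@R; w[d<=0]=np.nan
    return w
def save(p,n): cv2.imwrite("pics/"+n,cv2.cvtColor(p,cv2.COLOR_RGB2BGR))
E
cat > a.py <<'E'
from h import *
o=manip.get_obs(); print(o)
for n in("top","side"):
    p,d,m=cam(n); save(p,n+"0.png"); w=world(d,m); np.savez(n+"0.npz",p=p,d=d,w=w)
    for t in["case","lower_door","lower_door_hole","lower_door_edge","upper_door_inner_edge","ring_center","backplate_a","hook_seat","flask","housing_a","lens_a","screwdriver"]:
        for r in manip.trace(n,t)[:2]:
            q=w[r["pixels"]]; c=r["centre"]
            print(n,t,round(r["confidence"],2),np.round(c),r["pixels"].sum(),np.round(np.nanmedian(q,0),3) if len(q) else None,np.round(w[int(c[1]),int(c[0])],3))
E
python3 a.py
```

```text
{'time': 0.0, 'joints': array([-1.25720771,  0.53722155, -0.00443014,  1.53888459,  0.00261906,
        1.06725271, -0.07117418]), 'qd': array([ 1.29890285e-04, -8.11086070e-04, -4.51236801e-05, -5.66621675e-04,
        8.56244660e-05, -9.70174974e-04, -1.89659111e-03]), 'joint_torque': array([-6.02078926e-04, -5.83402240e+01,  1.04846522e+00, -2.59096920e+01,
        1.23824205e-02,  9.57527664e-03,  1.29703864e-05]), 'eef_pos': array([0.24080133, 0.6032095 , 0.30297268]), 'ee_rot': array([[-9.28780017e-01,  3.70631109e-01, -5.11090079e-04],
       [ 3.70631431e-01,  9.28778501e-01, -1.68481483e-03],
       [-1.49755311e-04, -1.75424839e-03, -9.99998450e-01]]), 'contact_force': array([-0.20930919,  0.72120981, -0.02347008]), 'ft_torque': array([ 0.01635671,  0.03271227, -0.02119927]), 'grasp_force': 0.0, 'width': 0.08546126862000966}
top case 0.95 [345. 162.] 18261 [ 0.553 -0.074  0.178] [ 0.546 -0.071  0.181]
top lower_door 0.69 [383. 163.] 5751 [ 0.553 -0.18   0.169] [ 0.551 -0.18   0.166]
top lower_door_hole 0.88 [380. 160.] 5680 [ 0.552 -0.179  0.169] [ 0.556 -0.169  0.166]
top 
[... 1567 characters left out ...]

side hook_seat 0.74 [285.  97.] 295 [0.541 0.339 0.272] [0.535 0.334 0.274]
side hook_seat 0.51 [378. 216.] 20005 [ 0.504 -0.147  0.167] [ 0.495 -0.157  0.165]
side flask 0.73 [441. 361.] 2204 [ 0.358 -0.499  0.124] [ 0.352 -0.499  0.128]
side flask 0.2 [356. 166.] 3890 [0.562 0.017 0.179] [0.575 0.028 0.179]
side housing_a 0.91 [368. 372.] 2235 [ 0.258 -0.405  0.044] [ 0.253 -0.41   0.051]
side housing_a 0.82 [334. 318.] 1763 [ 0.278 -0.256  0.043] [ 0.276 -0.264  0.048]
side lens_a 0.7 [248. 214.] 730 [0.305 0.184 0.013] [0.297 0.19  0.016]
side lens_a 0.67 [226. 188.] 535 [0.296 0.34  0.013] [0.295 0.342 0.018]
side screwdriver 0.78 [215. 164.] 201 [0.325 0.479 0.018] [0.319 0.476 0.024]
```

View pics/top0.png

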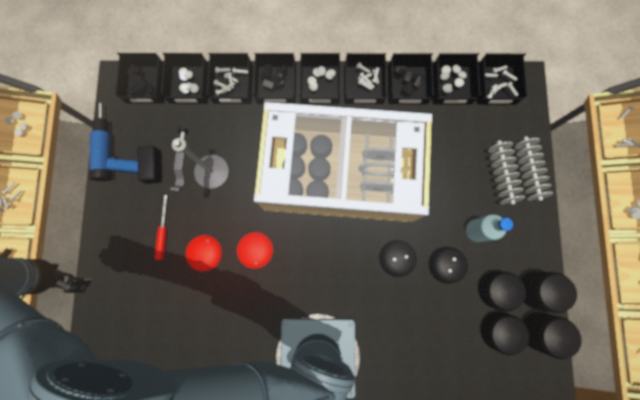

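View pics/side0.png

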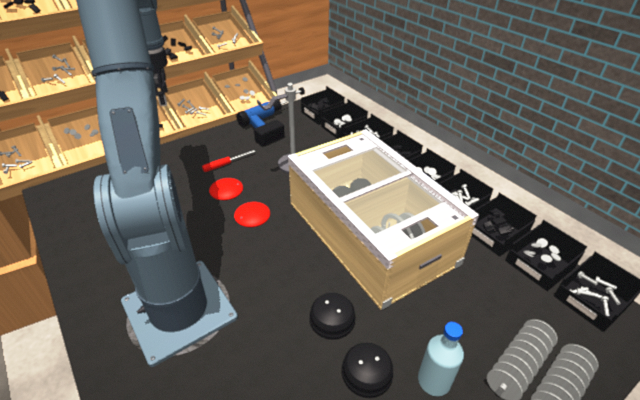

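```bash
cat > b.py <<'E'
from h import *
for n in("top","side"):
    z=np.load(n+"0.npz"); w=z["w"]
    s=(w[...,2]>0.155)&(w[...,2]<0.2)&(w[...,0]>0.35)&(w[...,0]<0.8)&(w[...,1]>-.4)&(w[...,1]<.25)
    q=w[s][:,:2].astype(np.float32); print(n,"case rect",cv2.minAreaRect(q), cv2.boxPoints(cv2.minAreaRect(q)))
    r=[x for x in manip.trace(n,"hook_seat")][:1]
    hs=(w[...,2]>0.1)&(w[...,1]>.25)&(w[...,1]<.45)&(w[...,0]>.43)&(w[...,0]<.8)
    h=w[hs]; print(len(h))
    hi=h[h[:,2]>.2]; print(np.round(hi[np.argsort(hi[:,0])][::max(1,len(hi)//40)],3))
    for ch in["lower_door","upper_door_inner_edge"]:
        q=[x for x in manip.trace(n,ch)][0]["pixels"]; p=w[q][:,:2]; p=p[~np.isnan(p).any(1)].astype(np.float32)
        print(ch,cv2.minAreaRect(p))
E
python3 b.py
```

```text
top case rect ((0.5611817240715027, -0.07198214530944824), (0.46477052569389343, 0.2819083333015442), 85.81161499023438) [[ 0.4036315  -0.29345205]
 [ 0.684787   -0.3140415 ]
 [ 0.71873194  0.14948776]
 [ 0.43757647  0.1700772 ]]
731
[[0.448 0.342 0.276]
 [0.451 0.349 0.283]
 [0.456 0.347 0.27 ]
 [0.463 0.353 0.26 ]
 [0.469 0.345 0.256]
 [0.472 0.344 0.253]
 [0.477 0.357 0.255]
 [0.482 0.354 0.255]
 [0.487 0.343 0.259]
 [0.49  0.341 0.265]
 [0.494 0.339 0.271]
 [0.498 0.336 0.265]
 [0.501 0.339 0.274]
 [0.506 0.351 0.276]
 [0.51  0.35  0.277]
 [0.516 0.336 0.277]
 [0.52  0.353 0.278]
 [0.525 0.341 0.279]
 [0.531 0.344 0.279]
 [0.536 0.339 0.279]
 [0.539 0.346 0.275]
 [0.544 0.35  0.277]
 [0.546 0.344 0.295]
 [0.548 0.332 0.271]
 [0.55  0.334 0.289]
 [0.552 0.348 0.291]
 [0.554 0.339 0.303]
 [0.555 0.336 0.24 ]
 [0.556 0.357 0.289]
 [0.557 0.338 0.205]
 [0.559 0.346 0.311]
 [0.56  0.335 0.222]
 [0.562 0.335 0.215]
 [0.564 0.346 0.31 ]
 [0.567 0.326 0.279]
 [0.57  0.329 0.291]
 [0.583 0.337 0.278]
 [0.594 0.342 0.274]
 [0.597 0.35  0.28 ]
 [0.6   0.332 0.282]
 [0.604 0.342 0.284]]
lowe
[... 885 characters left out ...]
 0.332 0.258]
 [0.549 0.326 0.284]
 [0.55  0.344 0.3  ]
 [0.551 0.331 0.257]
 [0.552 0.342 0.293]
 [0.553 0.328 0.268]
 [0.553 0.336 0.233]
 [0.554 0.329 0.275]
 [0.555 0.333 0.309]
 [0.556 0.336 0.222]
 [0.556 0.337 0.225]
 [0.558 0.325 0.265]
 [0.559 0.335 0.232]
 [0.56  0.337 0.22 ]
 [0.561 0.33  0.265]
 [0.564 0.327 0.289]
 [0.569 0.346 0.29 ]
 [0.58  0.341 0.279]
 [0.593 0.342 0.275]
 [0.596 0.341 0.275]
 [0.598 0.333 0.281]
 [0.603 0.346 0.284]]
lower_door ((0.5606539845466614, -0.17770591378211975), (0.2054958939552307, 0.2354762703180313), 86.88886260986328)
upper_door_inner_edge ((0.5705304145812988, 0.03464555740356445), (0.2380627542734146, 0.23603400588035583), 86.35291290283203)
```

The top view shows the case centred near px (345,160), yawed about -4°, with the lower door on the right and its hand hole near (409,163). The hook stands at left near (180,160). The side view agrees: lenses, domes and flask are clear of the path. The ring's rack place is still hidden under the door, so I'm moving over the hand hole.

>>> send_rows --deltas '[{"dz":40,"dy":-20,"gripper":0},{"dx":30,"dy":-80,"dz":50,"az":-7,"gripper":0},{"dx":43,"dy":-120,"dz":50,"az":-14,"gripper":0},{"dx":57,"dy":-160,"dz":50,"az":-21,"gripper":0},{"dx":71,"dy":-200,"dz":50,"az":-28,"gripper":0},{"dx":86,"dy":-240,"dz":50,"az":-35,"gripper":0},{"dx":100,"dy":-280,"dz":50,"az":-42,"gripper":0},{"dx":114,"dy":-320,"dz":50,"az":-49,"gripper":0},{"dx":128,"dy":-360,"dz":50,"az":-56,"gripper":0},{"dx":143,"dy":-400,"dz":50,"az":-63,"gripper":0},{"dx":157,"dy":-440,"dz":50,"az":-70,"gripper":0},{"dx":171,"dy":-480,"dz":50,"az":-72.4,"gripper":0}]'

```text
schema error: expected keys gripper, dx, dy, dz, ax, ay, az
```

>>> send_rows --deltas '[{"dx":14,"dy":-39},{"dx":27,"dy":-78},{"dx":41,"dy":-117},{"dx":54,"dy":-156},{"dx":68,"dy":-195},{"dx":81,"dy":-234},{"dx":95,"dy":-273},{"dx":108,"dy":-312},{"dx":122,"dy":-351},{"dx":135,"dy":-376},{"dx":135,"dy":-376},{"dx":135,"dy":-376}]'

```text
schema error: expected keys gripper, dx, dy, dz, ax, ay, az
```

```bash
cat > c.py <<'E'
from h import *
import sys
o=manip.get_obs(); print(o["time"],o["eef_pos"],o["ee_rot"].round(3),o["width"],o["contact_force"])
p,d,m=cam("wrist"); save(p,sys.argv[1]+".png"); w=world(d,m); np.savez(sys.argv[1]+".npz",p=p,d=d,w=w)
for t in sys.argv[2:]:
    for r in manip.trace("wrist",t)[:2]:
        q=w[r["pixels"]]; c=r["centre"]; q=q[~np.isnan(q).any(1)]
        print(t,round(r["confidence"],2),np.round(c),len(q),np.round(np.median(q,0),3),np.percentile(q,[2,98],0).round(3).tolist(),cv2.minAreaRect(q[:,:2].astype(np.float32)))
E
python3 c.py w1 lower_door lower_door_hole ring_center backplate_a
```

```text
1.6 [0.24100352 0.60366177 0.30387849] [[-0.929  0.371  0.   ]
 [ 0.371  0.929 -0.   ]
 [-0.    -0.    -1.   ]] 0.08533773797602713 [ 0.06819269 -0.27571758  0.17343276]
```

All keys are required in each row.

>>> send_rows --deltas '[{"gripper":0,"dx":0,"dy":-20,"dz":35,"ax":0,"ay":0,"az":-5},{"gripper":0,"dx":15,"dy":-55,"dz":50,"ax":0,"ay":0,"az":-12},{"gripper":0,"dx":29,"dy":-95,"dz":50,"ax":0,"ay":0,"az":-19},{"gripper":0,"dx":43,"dy":-134,"dz":50,"ax":0,"ay":0,"az":-26},{"gripper":0,"dx":57,"dy":-173,"dz":50,"ax":0,"ay":0,"az":-33},{"gripper":0,"dx":71,"dy":-212,"dz":50,"ax":0,"ay":0,"az":-40},{"gripper":0,"dx":85,"dy":-251,"dz":50,"ax":0,"ay":0,"az":-47},{"gripper":0,"dx":99,"dy":-290,"dz":50,"ax":0,"ay":0,"az":-54},{"gripper":0,"dx":113,"dy":-329,"dz":50,"ax":0,"ay":0,"az":-61},{"gripper":0,"dx":127,"dy":-368,"dz":50,"ax":0,"ay":0,"az":-68},{"gripper":0,"dx":141,"dy":-407,"dz":50,"ax":0,"ay":0,"az":-72.4},{"gripper":0,"dx":155,"dy":-446,"dz":50,"ax":0,"ay":0,"az":-72.4}]'

```text
time: 2.85
eef_pos: [0.3962, 0.1558, 0.3543]
ee_rot: [[0.077, 0.997, 0.001], [0.997, -0.077, 0.001], [0.001, 0.001, -1.0]]
contact_force: [1.2, 0.4, -0.4]
width: -0.0
grasp_force: 0.0
```

>>> send_rows --deltas '[{"gripper":0,"dx":14,"dy":-39,"dz":0,"ax":0,"ay":0,"az":0},{"gripper":0,"dx":28,"dy":-78,"dz":0,"ax":0,"ay":0,"az":0},{"gripper":0,"dx":42,"dy":-117,"dz":0,"ax":0,"ay":0,"az":0},{"gripper":0,"dx":56,"dy":-156,"dz":0,"ax":0,"ay":0,"az":0},{"gripper":0,"dx":70,"dy":-195,"dz":0,"ax":0,"ay":0,"az":0},{"gripper":0,"dx":84,"dy":-234,"dz":0,"ax":0,"ay":0,"az":0},{"gripper":0,"dx":98,"dy":-273,"dz":0,"ax":0,"ay":0,"az":0},{"gripper":0,"dx":112,"dy":-312,"dz":0,"ax":0,"ay":0,"az":0},{"gripper":0,"dx":126,"dy":-351,"dz":0,"ax":0,"ay":0,"az":0},{"gripper":0,"dx":140,"dy":-390,"dz":0,"ax":0,"ay":0,"az":0},{"gripper":0,"dx":151,"dy":-410,"dz":0,"ax":0,"ay":0,"az":0},{"gripper":0,"dx":151,"dy":-410,"dz":0,"ax":0,"ay":0,"az":0}]'

```text
time: 3.85
eef_pos: [0.5473, -0.2579, 0.354]
ee_rot: [[0.078, 0.997, 0.001], [0.997, -0.078, -0.004], [-0.004, 0.001, -1.0]]
contact_force: [-0.5, 0.6, 0.3]
width: 0.0002
grasp_force: 0.0
```

```bash
python3 c.py w1 lower_door lower_door_hole ring_center backplate_a
```

```text
3.85 [ 0.5472737  -0.25790433  0.35399392] [[ 0.078  0.997  0.001]
 [ 0.997 -0.078 -0.004]
 [-0.004  0.001 -1.   ]] 0.00017025316556914817 [-0.5066347   0.55276472  0.26462747]
lower_door 0.63 [319.  98.] 58490 [ 0.554 -0.178  0.168] [[0.439, -0.284, 0.166], [0.668, -0.107, 0.17]] ((0.5524616241455078, -0.19830089807510376), (0.18557588756084442, 0.23880739510059357), 85.75348663330078)
lower_door_hole 0.57 [318. 100.] 58421 [ 0.554 -0.177  0.168] [[0.439, -0.283, 0.166], [0.668, -0.107, 0.17]] ((0.552604615688324, -0.19803312420845032), (0.1856192946434021, 0.23872026801109314), 85.92125701904297)
ring_center 0.62 [322. 161.] 34 [ 0.55  -0.241  0.108] [[0.545, -0.246, 0.096], [0.553, -0.238, 0.114]] ((0.5491787791252136, -0.24203959107398987), (0.007647347170859575, 0.007741445209830999), 86.95303344726562)
```

View pics/w1.png

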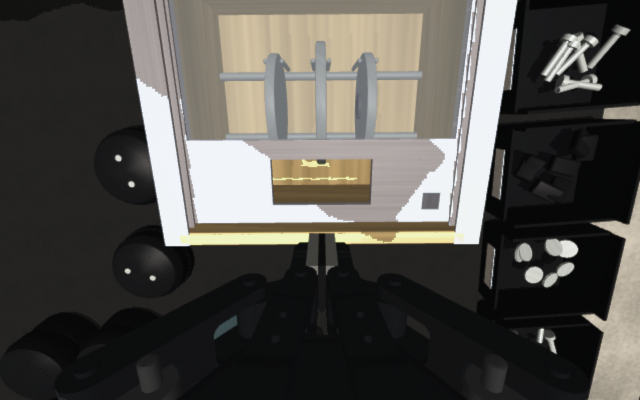

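The wrist view shows the hand hole at cols 272-371, rows 158-205. Three discs stand in the rack at cols 276, 320 and 366. The middle one is the tallest, so it is probably the ring. Next I get the hole's edges from the depth around it.

```bash
python3 - <<'E'
import numpy as np
w=np.load("w1.npz")["w"]
for u,v in[(320,154),(320,157),(320,206),(320,209),(270,180),(373,180),(320,222),(320,225),(440,200)]: print(u,v,w[v,u].round(4))
E
```

```text
320 154 [ 0.5502 -0.224   0.169 ]
320 157 [ 0.55   -0.2267  0.1688]
320 206 [ 0.5464 -0.2716  0.1696]
320 209 [ 0.5462 -0.2749  0.1687]
270 180 [ 0.5037 -0.2436  0.1698]
373 180 [ 0.5958 -0.2509  0.1695]
320 222 [ 0.5449 -0.2903  0.162 ]
320 225 [ 0.545  -0.2901  0.1702]
440 200 [ 0.6566 -0.2746  0.1693]
```

>>> send_rows --deltas '[{"gripper":0,"dx":2,"dy":9,"dz":-35,"ax":0,"ay":0,"az":0},{"gripper":0,"dx":2,"dy":9,"dz":-70,"ax":0,"ay":0,"az":0},{"gripper":0,"dx":2,"dy":9,"dz":-95,"ax":0,"ay":0,"az":0},{"gripper":0,"dx":2,"dy":9,"dz":-110,"ax":0,"ay":0,"az":0},{"gripper":0,"dx":2,"dy":9,"dz":-121,"ax":0,"ay":0,"az":0},{"gripper":0,"dx":2,"dy":9,"dz":-121,"ax":0,"ay":0,"az":0},{"gripper":0,"dx":2,"dy":15,"dz":-121,"ax":0,"ay":0,"az":0},{"gripper":0,"dx":3,"dy":21,"dz":-121,"ax":0,"ay":0,"az":0},{"gripper":0,"dx":3,"dy":27,"dz":-121,"ax":0,"ay":0,"az":0},{"gripper":0,"dx":4,"dy":34,"dz":-121,"ax":0,"ay":0,"az":0}]'

```text
time: 4.93
eef_pos: [0.5509, -0.2186, 0.234]
ee_rot: [[0.073, 0.997, 0.001], [0.997, -0.073, -0.001], [-0.001, 0.001, -1.0]]
contact_force: [-2.0, -2.9, 0.6]
width: -0.0001
grasp_force: 1.8
```

>>> send_rows --deltas '[{"gripper":0,"dx":1,"dy":10,"dz":0,"ax":0,"ay":0,"az":0},{"gripper":0,"dx":2,"dy":22,"dz":0,"ax":0,"ay":0,"az":0},{"gripper":0,"dx":3,"dy":34,"dz":0,"ax":0,"ay":0,"az":0},{"gripper":0,"dx":4,"dy":46,"dz":0,"ax":0,"ay":0,"az":0},{"gripper":0,"dx":4,"dy":58,"dz":0,"ax":0,"ay":0,"az":0},{"gripper":0,"dx":5,"dy":70,"dz":0,"ax":0,"ay":0,"az":0},{"gripper":0,"dx":6,"dy":82,"dz":0,"ax":0,"ay":0,"az":0},{"gripper":0,"dx":7,"dy":92,"dz":0,"ax":0,"ay":0,"az":0},{"gripper":0,"dx":7,"dy":98,"dz":0,"ax":0,"ay":0,"az":0},{"gripper":0,"dx":7,"dy":98,"dz":0,"ax":0,"ay":0,"az":0}]'

```text
time: 5.77
eef_pos: [0.5585, -0.1176, 0.2326]
ee_rot: [[0.07, 0.998, -0.0], [0.998, -0.07, 0.002], [0.002, -0.0, -1.0]]
contact_force: [0.3, 0.2, -0.2]
width: 0.0
grasp_force: 0.0
```

>>> send_rows --deltas '[{"gripper":0,"dx":0,"dy":-6,"dz":0,"ax":0,"ay":0,"az":0},{"gripper":0,"dx":0,"dy":-8,"dz":30,"ax":0,"ay":0,"az":0},{"gripper":0,"dx":-1,"dy":-40,"dz":55,"ax":0,"ay":0,"az":0},{"gripper":0,"dx":-4,"dy":-75,"dz":60,"ax":0,"ay":0,"az":0},{"gripper":0,"dx":-7,"dy":-95,"dz":60,"ax":0,"ay":0,"az":0},{"gripper":0,"dx":-7,"dy":-95,"dz":60,"ax":0,"ay":0,"az":0},{"gripper":0,"dx":-7,"dy":-95,"dz":60,"ax":0,"ay":0,"az":0}]'

```text
time: 6.35
eef_pos: [0.5499, -0.2171, 0.2926]
ee_rot: [[0.076, 0.997, -0.001], [0.997, -0.076, 0.0], [0.0, -0.001, -1.0]]
contact_force: [0.3, 0.8, -0.1]
width: 0.0002
grasp_force: 0.0
```

```bash
python3 c.py w2 lower_door upper_door ring_center backplate_a; python3 - <<'E'
import numpy as np
w=np.load("w2.npz")["w"]
for u in(280,320,360):
  print(u,[(v,*w[v,u].round(3)) for v in range(60,330,12)])
E
```

```text
6.35 [ 0.54992963 -0.21708406  0.29261839] [[ 0.076  0.997 -0.001]
 [ 0.997 -0.076  0.   ]
 [ 0.    -0.001 -1.   ]] 0.00023907920382186702 [ 0.34134007  0.83211528 -0.12238868]
lower_door 0.7 [318.  43.] 44949 [ 0.558 -0.118  0.169] [[0.443, -0.167, 0.167], [0.673, -0.082, 0.171]] ((0.5533380508422852, -0.12857024371623993), (0.10571696609258652, 0.24803325533866882), 85.66820526123047)
upper_door 0.68 [374. 160.] 2145 [ 0.6   -0.192  0.106] [[0.595, -0.235, 0.02], [0.611, -0.134, 0.128]] ((0.6092283725738525, -0.1981268972158432), (0.05038204416632652, 0.13692224025726318), 4.440242290496826)
ring_center 0.96 [323. 158.] 1479 [ 0.554 -0.182  0.138] [[0.546, -0.235, 0.027], [0.562, -0.123, 0.147]] ((0.5535683035850525, -0.19609928131103516), (0.1517035961151123, 0.01695369742810726), 84.5350570678711)
ring_center 0.46 [319. 132.] 128856 [ 0.558 -0.159  0.169] [[0.419, -0.298, 0.009], [0.689, -0.083, 0.187]] ((0.5505218505859375, -0.199639230966568), (0.3351856768131256, 0.5748758316040039), 87.42760467529297)
backplate_a 0.64 [270. 159.] 2064 [ 0.507 -0.186  0.106] [[0.498, -0.226, 0
[... 3891 characters left out ...]
at64(0.597), np.float64(-0.263), np.float64(0.01)), (216, np.float64(0.596), np.float64(-0.279), np.float64(0.011)), (228, np.float64(0.595), np.float64(-0.294), np.float64(0.014)), (240, np.float64(0.59), np.float64(-0.293), np.float64(0.052)), (252, np.float64(0.587), np.float64(-0.293), np.float64(0.081)), (264, np.float64(0.583), np.float64(-0.293), np.float64(0.106)), (276, np.float64(0.581), np.float64(-0.293), np.float64(0.129)), (288, np.float64(0.565), np.float64(-0.207), np.float64(0.274)), (300, np.float64(0.564), np.float64(-0.202), np.float64(0.288)), (312, np.float64(0.563), np.float64(-0.203), np.float64(0.292)), (324, np.float64(0.562), np.float64(-0.202), np.float64(0.298))]
```

View pics/w2.png

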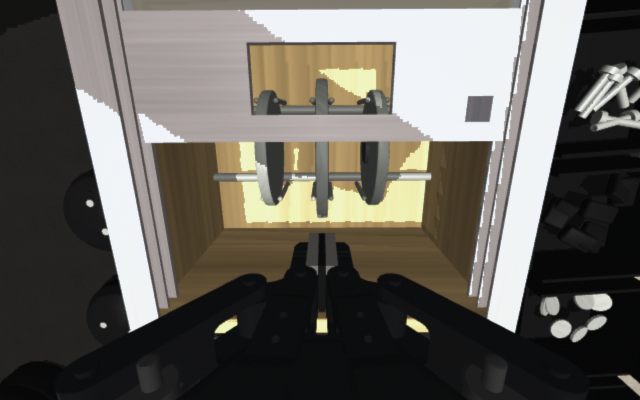

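Ring is confirmed in the middle place (col 322, top row ~168, z 0.147). The door edge is at y≈-0.167, which puts the joint at about 0.12. Now I push on the outer edge.

>>> send_rows --deltas '[{"gripper":0,"dx":1,"dy":18,"dz":-25,"ax":0,"ay":0,"az":0},{"gripper":0,"dx":2,"dy":18,"dz":-48,"ax":0,"ay":0,"az":0},{"gripper":0,"dx":2,"dy":18,"dz":-61,"ax":0,"ay":0,"az":0},{"gripper":0,"dx":2,"dy":18,"dz":-61,"ax":0,"ay":0,"az":0},{"gripper":0,"dx":3,"dy":26,"dz":-61,"ax":0,"ay":0,"az":0},{"gripper":0,"dx":4,"dy":36,"dz":-61,"ax":0,"ay":0,"az":0},{"gripper":0,"dx":5,"dy":46,"dz":-61,"ax":0,"ay":0,"az":0},{"gripper":0,"dx":6,"dy":58,"dz":-61,"ax":0,"ay":0,"az":0},{"gripper":0,"dx":7,"dy":70,"dz":-61,"ax":0,"ay":0,"az":0},{"gripper":0,"dx":8,"dy":82,"dz":-61,"ax":0,"ay":0,"az":0},{"gripper":0,"dx":8,"dy":94,"dz":-61,"ax":0,"ay":0,"az":0},{"gripper":0,"dx":9,"dy":104,"dz":-61,"ax":0,"ay":0,"az":0}]'

```text
time: 7.6
eef_pos: [0.5607, -0.1096, 0.2324]
ee_rot: [[0.072, 0.997, 0.002], [0.997, -0.072, 0.0], [0.0, 0.002, -1.0]]
contact_force: [1.5, -3.0, 3.1]
width: -0.0
grasp_force: 1.8
```

>>> send_rows --deltas '[{"gripper":0,"dx":0,"dy":4,"dz":0,"ax":0,"ay":0,"az":0},{"gripper":0,"dx":0,"dy":8,"dz":0,"ax":0,"ay":0,"az":0},{"gripper":0,"dx":1,"dy":11,"dz":0,"ax":0,"ay":0,"az":0},{"gripper":0,"dx":1,"dy":12,"dz":0,"ax":0,"ay":0,"az":0}]'

```text
time: 7.93
eef_pos: [0.5608, -0.099, 0.2318]
ee_rot: [[0.072, 0.997, -0.001], [0.997, -0.072, 0.0], [0.0, -0.001, -1.0]]
contact_force: [0.4, -3.3, 2.0]
width: -0.0001
grasp_force: 1.5
```

>>> send_rows --deltas '[{"gripper":0,"dx":0,"dy":1.5,"dz":0,"ax":0,"ay":0,"az":0},{"gripper":0,"dx":0,"dy":3,"dz":0,"ax":0,"ay":0,"az":0},{"gripper":0,"dx":0,"dy":3,"dz":0,"ax":0,"ay":0,"az":0}]'

```text
time: 8.18
eef_pos: [0.5609, -0.0969, 0.2318]
ee_rot: [[0.073, 0.997, -0.0], [0.997, -0.073, -0.001], [-0.001, 0.0, -1.0]]
contact_force: [2.0, -4.1, 0.4]
width: -0.0002
grasp_force: 1.9
```

>>> send_rows --deltas '[{"gripper":0,"dx":0,"dy":1,"dz":0,"ax":0,"ay":0,"az":0},{"gripper":0,"dx":0,"dy":2,"dz":0,"ax":0,"ay":0,"az":0},{"gripper":0,"dx":0,"dy":2,"dz":0,"ax":0,"ay":0,"az":0}]'

```text
time: 8.43
eef_pos: [0.5608, -0.0966, 0.2319]
ee_rot: [[0.074, 0.997, 0.001], [0.997, -0.074, -0.003], [-0.003, 0.001, -1.0]]
contact_force: [0.5, -9.1, -2.3]
width: -0.0001
grasp_force: 4.1
```

>>> send_rows --deltas '[{"gripper":0,"dx":0,"dy":1,"dz":0,"ax":0,"ay":0,"az":0},{"gripper":0,"dx":0,"dy":2,"dz":0,"ax":0,"ay":0,"az":0},{"gripper":0,"dx":0,"dy":2,"dz":0,"ax":0,"ay":0,"az":0}]'

```text
time: 8.68
eef_pos: [0.5608, -0.0964, 0.2319]
ee_rot: [[0.076, 0.997, 0.001], [0.997, -0.076, -0.006], [-0.006, 0.002, -1.0]]
contact_force: [2.9, -12.0, -3.6]
width: 0.0002
grasp_force: 6.2
```

>>> send_rows --deltas '[{"gripper":0,"dx":0,"dy":-8,"dz":0,"ax":0,"ay":0,"az":0},{"gripper":0,"dx":-1,"dy":-20,"dz":20,"ax":0,"ay":0,"az":0},{"gripper":0,"dx":-3,"dy":-50,"dz":50,"ax":0,"ay":0,"az":0},{"gripper":0,"dx":-6,"dy":-88,"dz":68,"ax":0,"ay":0,"az":0},{"gripper":0,"dx":-9,"dy":-125,"dz":68,"ax":0,"ay":0,"az":0},{"gripper":0,"dx":-11,"dy":-145,"dz":68,"ax":0,"ay":0,"az":0},{"gripper":0,"dx":-11,"dy":-145,"dz":68,"ax":0,"ay":0,"az":0}]'

```text
time: 9.27
eef_pos: [0.5479, -0.2425, 0.3005]
ee_rot: [[0.08, 0.997, -0.0], [0.997, -0.08, -0.001], [-0.001, -0.0, -1.0]]
contact_force: [0.5, 0.7, -0.0]
width: -0.0003
grasp_force: 0.0
```

```bash
python3 c.py w3 ring_center backplate_a; python3 - <<'E'
import numpy as np
w=np.load("w3.npz")["w"]
for u in(300,350):
  print(u,[(v,*w[v,u].round(3).tolist()) for v in range(0,90,3)])
E
```

```text
9.2667 [ 0.54792066 -0.24247017  0.30045576] [[ 0.08   0.997 -0.   ]
 [ 0.997 -0.08  -0.001]
 [-0.001 -0.    -1.   ]] -0.000331536385763985 [ 0.47394156  0.67944893 -0.01922354]
ring_center 0.82 [322. 117.] 1753 [ 0.554 -0.176  0.14 ] [[0.547, -0.237, 0.107], [0.561, -0.125, 0.146]] ((0.5535476207733154, -0.18780601024627686), (0.13674229383468628, 0.011795229278504848), 84.7800521850586)
ring_center 0.31 [373. 117.] 2677 [ 0.601 -0.182  0.108] [[0.595, -0.231, 0.034], [0.609, -0.137, 0.127]] ((0.6138831377029419, -0.18686023354530334), (0.1066797748208046, 0.03940168768167496), 80.7059326171875)
backplate_a 0.94 [268. 122.] 2914 [ 0.508 -0.176  0.106] [[0.498, -0.227, 0.011], [0.512, -0.13, 0.127]] ((0.49169668555259705, -0.18684741854667664), (0.12638065218925476, 0.0384952612221241), 85.69709777832031)
backplate_a 0.81 [374. 122.] 2694 [ 0.601 -0.183  0.108] [[0.595, -0.233, 0.037], [0.609, -0.136, 0.127]] ((0.6031996607780457, -0.19487977027893066), (0.027258701622486115, 0.12635843455791473), 6.063786029815674)
300 [(0, 0.543, -0.07, 0.054), (3, 0.542, -0.071, 0.049), (6, 0.542,
[... 885 characters left out ...]
74, 0.021), (15, 0.594, -0.074, 0.01), (18, 0.594, -0.077, 0.01), (21, 0.594, -0.079, 0.008), (24, 0.594, -0.083, 0.011), (27, 0.594, -0.085, 0.008), (30, 0.593, -0.089, 0.01), (33, 0.593, -0.091, 0.008), (36, 0.593, -0.094, 0.009), (39, 0.593, -0.098, 0.01), (42, 0.593, -0.101, 0.01), (45, 0.593, -0.104, 0.01), (48, 0.592, -0.107, 0.01), (51, 0.592, -0.109, 0.008), (54, 0.592, -0.113, 0.01), (57, 0.592, -0.116, 0.01), (60, 0.592, -0.119, 0.009), (63, 0.592, -0.122, 0.01), (66, 0.592, -0.125, 0.009), (69, 0.591, -0.128, 0.01), (72, 0.591, -0.132, 0.009), (75, 0.591, -0.135, 0.011), (78, 0.591, -0.138, 0.011), (81, 0.589, -0.143, 0.025), (84, 0.589, -0.146, 0.029), (87, 0.588, -0.149, 0.029)]
```

View pics/w3.png

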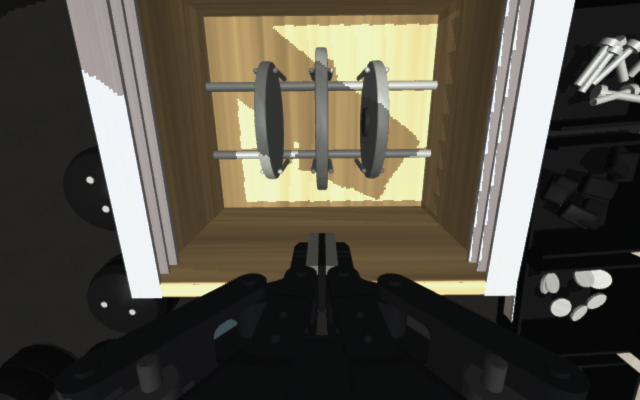

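The picture shows the bay open with the ring between the two plates (col 322). The door edges lie above the frame, so I move forward to verify the door is home.

>>> send_rows --deltas '[{"gripper":0,"dx":2,"dy":40,"dz":5,"ax":0,"ay":0,"az":0},{"gripper":0,"dx":6,"dy":80,"dz":10,"ax":0,"ay":0,"az":0},{"gripper":0,"dx":8,"dy":100,"dz":10,"ax":0,"ay":0,"az":0},{"gripper":0,"dx":8,"dy":100,"dz":10,"ax":0,"ay":0,"az":0}]'

```text
time: 9.75
eef_pos: [0.5594, -0.1283, 0.3091]
ee_rot: [[0.061, 0.998, -0.001], [0.998, -0.061, 0.005], [0.005, -0.002, -1.0]]
contact_force: [-0.4, 0.9, 0.1]
width: 0.0001
grasp_force: 0.0
```

```bash
python3 c.py w4 ; python3 - <<'E'
import numpy as np
w=np.load("w4.npz")["w"]
for u in(260,300,350,400):
  c=w[:,u]; 
  for lo,hi in((.155,.1735),(.1735,.186)):
    s=(c[:,2]>lo)&(c[:,2]<hi); i=np.where(s)[0]; i=i[i<235]; print(u,lo,i[-4:],c[i[-4:]].round(4).tolist())
E
```

```text
9.75 [ 0.55937391 -0.12831834  0.30905907] [[ 0.061  0.998 -0.001]
 [ 0.998 -0.061  0.005]
 [ 0.005 -0.002 -1.   ]] 0.00010530690343452818 [-0.44909833  0.92908201  0.07313194]
260 0.155 [151 152 153] [[0.5192, -0.0818, 0.1702], [0.5188, -0.0827, 0.1687], [0.5189, -0.0833, 0.1695]]
260 0.1735 [147 148 149 150] [[0.522, -0.0779, 0.1814], [0.5218, -0.0787, 0.1808], [0.5217, -0.0793, 0.181], [0.5217, -0.08, 0.1812]]
300 0.155 [151 152 153 154] [[0.5477, -0.0837, 0.1695], [0.5478, -0.0843, 0.1704], [0.5476, -0.0851, 0.1695], [0.5476, -0.0858, 0.1697]]
300 0.1735 [147 148 149 150] [[0.5489, -0.0796, 0.1809], [0.5488, -0.0804, 0.1802], [0.5488, -0.0809, 0.1814], [0.5488, -0.0815, 0.1819]]
350 0.155 [152 153 154] [[0.5836, -0.0866, 0.1689], [0.5835, -0.0872, 0.1699], [0.5835, -0.088, 0.1694]]
350 0.1735 [148 149 150 151] [[0.5825, -0.0822, 0.182], [0.5825, -0.0829, 0.1817], [0.5826, -0.0837, 0.1807], [0.5825, -0.0842, 0.1819]]
400 0.155 [152 153 154 155] [[0.6197, -0.0889, 0.1686], [0.6196, -0.0895, 0.1689], [0.6196, -0.0902, 0.1689], [0.6195, -0.0909, 0.1694]]
400 0.1735 [148 149 150 151] [[0.6165, -0.0844, 0.1807], [0.616, -0.0848, 0.1827], [0.6162, -0.0856, 0.1818], [0.6164, -0.0864, 0.1813]]
```

View pics/w4.png

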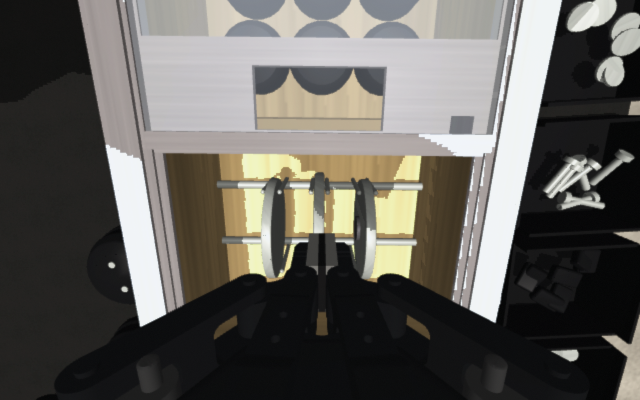

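The picture shows the door edges at rows ~150-154, about 4 mm apart, so the lower door is home. I now position above the ring's -y shoulder with partly open fingers.

>>> send_rows --deltas '[{"gripper":32,"dx":-3,"dy":-35,"dz":0,"ax":0,"ay":0,"az":0},{"gripper":32,"dx":-6,"dy":-70,"dz":-10,"ax":0,"ay":0,"az":0},{"gripper":32,"dx":-8,"dy":-90,"dz":-30,"ax":0,"ay":0,"az":0},{"gripper":32,"dx":-8,"dy":-90,"dz":-50,"ax":0,"ay":0,"az":0},{"gripper":32,"dx":-8,"dy":-90,"dz":-50,"ax":0,"ay":0,"az":0},{"gripper":32,"dx":-8,"dy":-90,"dz":-50,"ax":0,"ay":0,"az":0},{"gripper":32,"dx":-8,"dy":-90,"dz":-50,"ax":0,"ay":0,"az":0}]'

```text
time: 10.38
eef_pos: [0.5506, -0.2266, 0.2606]
ee_rot: [[0.071, 0.997, 0.001], [0.997, -0.071, 0.0], [0.0, 0.001, -1.0]]
contact_force: [0.6, -0.0, 0.7]
width: 0.032
grasp_force: 0.0
```

```bash
python3 - <<'E'
from h import *
from scipy.optimize import least_squares
o=manip.get_obs(); print(o["eef_pos"].round(4),o["ee_rot"].round(3)[:,1],o["width"])
z=np.load("w3.npz"); w=z["w"]; 
a=np.deg2rad(-4.2); ex=np.array([np.cos(a),np.sin(a)]); ey=np.array([-np.sin(a),np.cos(a)])
s=(w[...,2]>.1)&(w[...,2]<.155)&(abs(w[...,0]-.553)<.02)&(w[...,1]>-.26)&(w[...,1]<-.1)
q=w[s]; c0=np.array([.553,-.182]); X=(q[:,:2]-c0)@ex; Y=(q[:,:2]-c0)@ey
print(len(q)); 
for lo in np.arange(-60,60,15)/1e3:
    k=(Y>=lo)&(Y<lo+.015); print(lo, k.sum(), np.percentile(X[k],[2,50,98]).round(4) if k.sum() else 0, q[k,2].max().round(4) if k.sum() else 0)
E
```

```text
[ 0.5506 -0.2266  0.2606] [ 0.997 -0.071  0.001] 0.032011989423005
1768
-0.06 116 [-0.0034  0.0013  0.0058] 0.1286
-0.045 183 [-0.0037  0.0013  0.0055] 0.1391
-0.03 217 [-0.0034  0.0006  0.0053] 0.1454
-0.015 259 [-0.0039  0.0007  0.0053] 0.1471
0.0 272 [-0.0037  0.0008  0.0053] 0.1475
0.015 266 [-0.0036  0.0009  0.0054] 0.1449
0.03 254 [-0.0036  0.001   0.0056] 0.139
0.045 185 [-0.0037  0.001   0.0057] 0.1281
```

>>> send_rows --deltas '[{"gripper":32,"dx":1,"dy":7,"dz":-25,"ax":0,"ay":0,"az":0},{"gripper":32,"dx":1,"dy":7,"dz":-50,"ax":0,"ay":0,"az":0},{"gripper":32,"dx":1,"dy":7,"dz":-70,"ax":0,"ay":0,"az":0},{"gripper":32,"dx":1,"dy":7,"dz":-80,"ax":0,"ay":0,"az":0},{"gripper":32,"dx":1,"dy":7,"dz":-80,"ax":0,"ay":0,"az":0},{"gripper":0,"dx":1,"dy":7,"dz":-80,"ax":0,"ay":0,"az":0},{"gripper":0,"dx":1,"dy":7,"dz":-80,"ax":0,"ay":0,"az":0},{"gripper":0,"dx":1,"dy":7,"dz":-80,"ax":0,"ay":0,"az":0},{"gripper":0,"dx":1,"dy":7,"dz":-80,"ax":0,"ay":0,"az":0},{"gripper":0,"dx":1,"dy":7,"dz":-80,"ax":0,"ay":0,"az":0}]'

```text
time: 11.22
eef_pos: [0.5518, -0.2208, 0.1814]
ee_rot: [[0.073, 0.997, 0.002], [0.997, -0.073, -0.001], [-0.0, 0.003, -1.0]]
contact_force: [-0.8, 0.1, 8.5]
width: 0.0089
grasp_force: 60.8
```

>>> send_rows --deltas '[{"gripper":0,"dx":0,"dy":0,"dz":8,"ax":0,"ay":0,"az":0},{"gripper":0,"dx":0,"dy":0,"dz":22,"ax":0,"ay":0,"az":0},{"gripper":0,"dx":0,"dy":0,"dz":40,"ax":0,"ay":0,"az":0},{"gripper":0,"dx":0,"dy":0,"dz":62,"ax":0,"ay":0,"az":0},{"gripper":0,"dx":0,"dy":0,"dz":86,"ax":0,"ay":0,"az":0},{"gripper":0,"dx":0,"dy":0,"dz":112,"ax":0,"ay":0,"az":0},{"gripper":0,"dx":0,"dy":0,"dz":140,"ax":0,"ay":0,"az":0},{"gripper":0,"dx":0,"dy":0,"dz":166,"ax":0,"ay":0,"az":0},{"gripper":0,"dx":0,"dy":0,"dz":190,"ax":0,"ay":0,"az":0},{"gripper":0,"dx":0,"dy":0,"dz":205,"ax":0,"ay":0,"az":0},{"gripper":0,"dx":0,"dy":0,"dz":210,"ax":0,"ay":0,"az":0},{"gripper":0,"dx":0,"dy":0,"dz":210,"ax":0,"ay":0,"az":0}]'

```text
time: 12.22
eef_pos: [0.5512, -0.2207, 0.3918]
ee_rot: [[0.073, 0.997, 0.003], [0.997, -0.073, -0.001], [-0.0, 0.003, -1.0]]
contact_force: [0.3, 0.4, -1.7]
width: 0.0089
grasp_force: 59.7
```

```bash
python3 c.py w5 ring_center; python3 - <<'E'
import numpy as np,cv2
from h import world
a=[]
for n in("top","side"):
    w=np.load(n+"0.npz")["w"]
    s=(w[...,2]>.2)&(w[...,1]>.3)&(w[...,1]<.39)&(w[...,0]>.43)&(w[...,0]<.545)
    q=w[s]; l=cv2.fitLine(q[:,:2].astype(np.float32),cv2.DIST_HUBER,0,.01,.01).ravel(); yaw=np.degrees(np.arctan2(l[1],l[0]))
    print(n,len(q),"line",l.round(4),yaw, "y at .473",l[3]+(.473-l[2])*l[1]/l[0])
    b=q[(abs(q[:,0]-.473)<.012)]; print("seat z",np.percentile(b[:,2],[5,50,95]).round(4), "y",np.percentile(b[:,1],[3,50,97]).round(4))
    for x in np.arange(.44,.54,.005):
        k=abs(q[:,0]-x)<.0025
        if k.any(): print(x.round(3),k.sum(),q[k,2].min().round(3),q[k,2].max().round(3),np.median(q[k,1]).round(4))
    c=w[(w[...,2]>.1)&(w[...,2]<.24)&(w[...,1]>.3)&(w[...,1]<.39)&(w[...,0]>.53)&(w[...,0]<.6)]; print("col",np.median(c,0),c[:,0].min() if len(c) else 0)
E
```

```text
12.2167 [ 0.55117197 -0.22073863  0.39181102] [[ 0.073  0.997  0.003]
 [ 0.997 -0.073 -0.001]
 [-0.     0.003 -1.   ]] 0.008862226467432755 [ 0.29048258  0.43036973 -1.65699765]
top 343 line [ 0.9984 -0.0557  0.497   0.3443] -3.1935122 y at .473 0.34561005
seat z [0.252  0.2554 0.2584] y [0.3366 0.3459 0.3564]
0.45 23 0.272 0.284 0.3455
0.455 12 0.268 0.284 0.3456
0.46 12 0.253 0.267 0.3427
0.465 17 0.253 0.261 0.3464
0.47 17 0.252 0.259 0.3458
0.475 16 0.249 0.258 0.3447
0.48 17 0.251 0.257 0.346
0.485 18 0.252 0.261 0.346
0.49 22 0.255 0.269 0.3442
0.495 20 0.264 0.276 0.3459
0.5 23 0.265 0.28 0.3439
0.505 13 0.274 0.28 0.3425
0.51 20 0.272 0.281 0.3424
0.515 15 0.273 0.278 0.3432
0.52 19 0.271 0.283 0.3437
0.525 14 0.275 0.282 0.3427
0.53 16 0.274 0.28 0.3431
0.535 19 0.271 0.28 0.341
0.54 18 0.274 0.281 0.3426
col [0.55619968 0.33572888 0.17727566] 0.5525298472200618
side 193 line [ 0.9996 -0.0295  0.491   0.3424] -1.6896476 y at .473 0.34294072
seat z [0.2504 0.2543 0.2612] y [0.3363 0.3436 0.3575]
0.445 14 0.273 0.282 0.3484
0.45 13 0.26 0.282 0.345
0.455 4 0.256 0.278 0.3424
0.46 5 0.249 0.259 0.3415
0.465 9 0.249 0.257 0.3432
0.47 7 0.251 0.255 0.3487
0.475 7 0.251 0.257 0.3416
0.48 10 0.25 0.259 0.3442
0.485 11 0.254 0.263 0.3425
0.49 15 0.251 0.268 0.3458
0.495 11 0.265 0.275 0.3498
0.5 9 0.266 0.278 0.3444
0.505 7 0.271 0.276 0.3431
0.51 10 0.269 0.279 0.341
0.515 6 0.273 0.277 0.3415
0.52 6 0.274 0.278 0.3465
0.525 7 0.273 0.278 0.3401
0.53 7 0.271 0.278 0.345
0.535 8 0.271 0.278 0.341
0.54 15 0.26 0.289 0.3407
col [0.55445403 0.33877084 0.1732835 ] 0.5479565332712066
```

>>> send_rows --deltas '[{"gripper":0,"dx":-3,"dy":10,"dz":0,"ax":0,"ay":0,"az":0},{"gripper":0,"dx":-8,"dy":30,"dz":0,"ax":0,"ay":0,"az":0.5},{"gripper":0,"dx":-16,"dy":58,"dz":0,"ax":0,"ay":0,"az":1},{"gripper":0,"dx":-25,"dy":90,"dz":0,"ax":0,"ay":0,"az":1.5},{"gripper":0,"dx":-35,"dy":124,"dz":0,"ax":0,"ay":0,"az":1.5},{"gripper":0,"dx":-44,"dy":158,"dz":0,"ax":0,"ay":0,"az":1.5},{"gripper":0,"dx":-54,"dy":192,"dz":0,"ax":0,"ay":0,"az":1.5},{"gripper":0,"dx":-63,"dy":226,"dz":0,"ax":0,"ay":0,"az":1.5},{"gripper":0,"dx":-73,"dy":260,"dz":0,"ax":0,"ay":0,"az":1.5},{"gripper":0,"dx":-82,"dy":294,"dz":0,"ax":0,"ay":0,"az":1.5},{"gripper":0,"dx":-92,"dy":328,"dz":0,"ax":0,"ay":0,"az":1.5},{"gripper":0,"dx":-101,"dy":362,"dz":0,"ax":0,"ay":0,"az":1.5}]'

```text
time: 13.32
eef_pos: [0.4479, 0.1435, 0.389]
ee_rot: [[0.046, 0.999, -0.002], [0.999, -0.046, -0.001], [-0.001, -0.002, -1.0]]
contact_force: [1.0, 0.3, -2.0]
width: 0.009
grasp_force: 59.6
```

>>> send_rows --deltas '[{"gripper":0,"dx":-12,"dy":34,"dz":0,"ax":0,"ay":0,"az":0},{"gripper":0,"dx":-22,"dy":68,"dz":0,"ax":0,"ay":0,"az":0},{"gripper":0,"dx":-32,"dy":100,"dz":-10,"ax":0,"ay":0,"az":0},{"gripper":0,"dx":-40,"dy":128,"dz":-20,"ax":0,"ay":0,"az":0},{"gripper":0,"dx":-46,"dy":150,"dz":-32,"ax":0,"ay":0,"az":0},{"gripper":0,"dx":-48,"dy":164,"dz":-44,"ax":0,"ay":0,"az":0},{"gripper":0,"dx":-48,"dy":169,"dz":-49,"ax":0,"ay":0,"az":0},{"gripper":0,"dx":-48,"dy":169,"dz":-49,"ax":0,"ay":0,"az":0},{"gripper":0,"dx":-48,"dy":169,"dz":-49,"ax":0,"ay":0,"az":0}]'

```text
time: 14.07
eef_pos: [0.4019, 0.3096, 0.3405]
ee_rot: [[0.047, 0.999, -0.001], [0.999, -0.047, -0.002], [-0.002, -0.001, -1.0]]
contact_force: [-0.9, 0.7, -0.9]
width: 0.0089
grasp_force: 59.6
```

```bash
cat > d.py <<'E'
from h import *
import sys
o=manip.get_obs(); print(o["time"],o["eef_pos"].round(4),o["ee_rot"].round(3).tolist(),o["width"])
m=manip.camera_model("wrist"); R=cv2.Rodrigues(np.array(m["rvec"],float))[0]; print("wristcam",(-R.T@np.array(m["tvec"]).ravel()).round(3))
ims=[]
for n in("side","top","wrist"):
    p,d,m=cam(n); w=world(d,m); np.savez(n+sys.argv[1]+".npz",p=p,w=w); ims.append(p)
    for t in("ring_center","hook_seat"):
      for r in manip.trace(n,t)[:1]:
        q=w[r["pixels"]]; q=q[~np.isnan(q).any(1)]; print(n,t,round(r["confidence"],2),np.round(r["centre"]),len(q),np.percentile(q,[3,50,97],0).round(3).tolist())
s=cv2.resize(ims[0][50:230,180:420],(480,360)); t=cv2.resize(ims[1][80:240,100:313],(480,360))
big=np.zeros((600,800,3),np.uint8); big[:240,:320]=cv2.resize(s,(320,240)); big[:240,320:640]=cv2.resize(t,(320,240)); big[240:600,:576]=cv2.resize(ims[2],(576,360)); save(big,sys.argv[1]+".png")
E
python3 d.py h1
```

```text
14.0667 [0.4019 0.3096 0.3405] [[0.047, 0.999, -0.001], [0.999, -0.047, -0.002], [-0.002, -0.001, -1.0]] 0.008939304975178307
wristcam [0.406 0.379 0.41 ]
side ring_center 0.61 [287.  95.] 311 [[0.452, 0.326, -0.525], [0.544, 0.339, 0.273], [1.319, 1.642, 0.29]]
side hook_seat 0.76 [281.  95.] 320 [[0.452, 0.327, -0.752], [0.544, 0.34, 0.273], [1.59, 2.078, 0.29]]
top hook_seat 0.76 [179. 157.] 361 [[0.491, 0.325, 0.209], [0.539, 0.339, 0.277], [0.602, 0.372, 0.292]]
wrist ring_center 0.6 [323. 158.] 5644 [[0.401, 0.31, 0.272], [0.406, 0.362, 0.301], [0.411, 0.404, 0.306]]
wrist hook_seat 0.68 [538. 174.] 10360 [[0.449, 0.333, 0.255], [0.508, 0.347, 0.277], [0.552, 0.358, 0.284]]
```

View pics/h1.png

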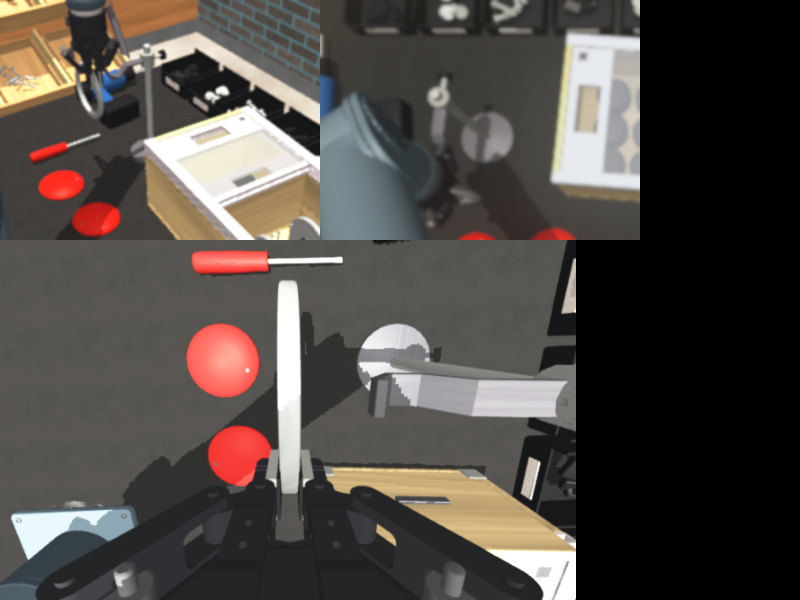

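The wrist panel shows the ring held at px ~(288,390), with the hook to its right: tip at (380,395), seat at ~(400,390), arm running right to the column at ~(565,395). Next I measure both from this view.

```bash
python3 - <<'E'
import numpy as np,cv2
from scipy.optimize import least_squares
w=np.load("wristh1.npz")["w"]
s=(w[...,2]>.2)&(w[...,1]>.31)&(w[...,1]<.42)&(abs(w[...,0]-.406)<.012)
q=w[s]
s2=q[(q[:,1]>.335)]
o=[]
for y in np.arange(.32,.42,.008):
    k=abs(q[:,1]-y)<.002
    if k.sum()>5:
        z=np.percentile(q[k,2],95); o.append((y,z)); print(y.round(3),k.sum(),np.percentile(q[k,0],[3,97]).round(4),z.round(4))
o=np.array(o); f=least_squares(lambda c:np.hypot(o[:,0]-c[0],o[:,1]-c[1])-.065,[.348,.241],loss="soft_l1",f_scale=.001); print("ring yz",f.x.round(4),f.fun.round(4))
h=w[(w[...,2]>.23)&(w[...,0]>.435)&(w[...,0]<.548)&(w[...,1]>.32)&(w[...,1]<.37)]
l=cv2.fitLine(h[:,:2].astype(np.float32),cv2.DIST_HUBER,0,.001,.001).ravel(); print("line",l,np.degrees(np.arctan(l[1]/l[0])))
for x in np.arange(.44,.55,.004):
    k=abs(h[:,0]-x)<.002
    if k.sum()>3: print(x.round(3),k.sum(),np.percentile(h[k,1],[2,50,98]).round(4),np.percentile(h[k,2],[3,50,97]).round(4))
E
```

```text
0.32 5881 [0.3952 0.4157] 0.3618
0.328 3352 [0.3942 0.4176] 0.3691
0.336 220 [0.3999 0.4094] 0.3052
0.344 238 [0.4005 0.4097] 0.3061
0.352 286 [0.4008 0.4103] 0.3061
0.36 290 [0.401  0.4107] 0.3053
0.368 294 [0.4014 0.4106] 0.3033
0.376 287 [0.4017 0.411 ] 0.3006
0.384 277 [0.402  0.4113] 0.2958
0.392 242 [0.4022 0.4116] 0.2898
0.4 189 [0.4027 0.4118] 0.2817
0.408 98 [0.403  0.4115] 0.2697
ring yz [0.3484 0.2418] [ 0.0583  0.0639 -0.0004 -0.0005 -0.0006 -0.0004 -0.0004 -0.     -0.0003
 -0.0002  0.0003  0.0008]
line [ 0.99852735 -0.05425059  0.50962263  0.34617832] -3.1098564
0.44 21 [0.32   0.3201 0.3204] [0.319  0.3328 0.3401]
0.444 13 [0.32   0.3202 0.3205] [0.3247 0.3425 0.346 ]
0.448 416 [0.34   0.3494 0.359 ] [0.2723 0.2794 0.2833]
0.452 401 [0.3399 0.3507 0.3596] [0.2756 0.2822 0.2833]
0.456 78 [0.3213 0.3561 0.3594] [0.2641 0.2814 0.3596]
0.46 179 [0.32   0.3204 0.359 ] [0.2602 0.3586 0.3613]
0.464 128 [0.3201 0.3489 0.3589] [0.2555 0.2593 0.3592]
0.468 251 [0.3389 0.3487 0.3585] [0.2544 0.2555 0.2566]
0.472 277 [0.3386 0.3487 0.3583] [0.2542 0.2555 0.2567]
0.476 275 [0.3385 0
[... 339 characters left out ...]
0.3565] [0.2711 0.2748 0.2778]
0.504 412 [0.3372 0.3476 0.3564] [0.2751 0.2775 0.2787]
0.508 350 [0.3368 0.3467 0.356 ] [0.2763 0.2775 0.2787]
0.512 364 [0.3361 0.3465 0.3558] [0.276  0.2775 0.2788]
0.516 369 [0.3363 0.3466 0.3556] [0.2762 0.2775 0.2788]
0.52 362 [0.336  0.3462 0.3555] [0.2761 0.2776 0.2788]
0.524 348 [0.3358 0.3458 0.3552] [0.2763 0.2776 0.2787]
0.528 385 [0.3355 0.3458 0.3549] [0.2762 0.2776 0.2787]
0.532 366 [0.3355 0.3457 0.3547] [0.276  0.2775 0.2788]
0.536 351 [0.3354 0.3453 0.3545] [0.2761 0.2776 0.2788]
0.54 369 [0.3351 0.3447 0.3541] [0.2761 0.2776 0.2787]
0.544 827 [0.3353 0.3434 0.3536] [0.2766 0.2801 0.2873]
0.548 375 [0.3331 0.3471 0.3537] [0.2642 0.2806 0.2866]
```

>>> send_rows --deltas '[{"gripper":0,"dx":8,"dy":0,"dz":2,"ax":0,"ay":0,"az":0},{"gripper":0,"dx":22,"dy":0,"dz":2,"ax":0,"ay":0,"az":0},{"gripper":0,"dx":38,"dy":0,"dz":2,"ax":0,"ay":0,"az":0},{"gripper":0,"dx":54,"dy":0,"dz":2,"ax":0,"ay":0,"az":0},{"gripper":0,"dx":65,"dy":0,"dz":2,"ax":0,"ay":0,"az":0},{"gripper":0,"dx":68,"dy":0,"dz":2,"ax":0,"ay":0,"az":0},{"gripper":0,"dx":68,"dy":0,"dz":-6,"ax":0,"ay":0,"az":0},{"gripper":0,"dx":68,"dy":0,"dz":-16,"ax":0,"ay":0,"az":0},{"gripper":0,"dx":68,"dy":0,"dz":-26,"ax":0,"ay":0,"az":0},{"gripper":0,"dx":68,"dy":0,"dz":-32,"ax":0,"ay":0,"az":0},{"gripper":0,"dx":68,"dy":0,"dz":-35,"ax":0,"ay":0,"az":0},{"gripper":0,"dx":68,"dy":0,"dz":-35,"ax":0,"ay":0,"az":0}]'

```text
time: 15.52
eef_pos: [0.4692, 0.3105, 0.3048]
ee_rot: [[0.046, 0.999, -0.002], [0.999, -0.046, -0.001], [-0.001, -0.002, -1.0]]
contact_force: [-0.6, -0.3, -1.6]
width: 0.0085
grasp_force: 59.6
```

>>> send_rows --deltas '[{"gripper":0,"dx":0,"dy":0,"dz":-1.5,"ax":0,"ay":0,"az":0},{"gripper":0,"dx":0,"dy":0,"dz":-3,"ax":0,"ay":0,"az":0},{"gripper":0,"dx":0,"dy":0,"dz":-3,"ax":0,"ay":0,"az":0}]'

```text
time: 15.77
eef_pos: [0.4701, 0.3109, 0.3032]
ee_rot: [[0.046, 0.999, 0.001], [0.999, -0.046, 0.001], [0.001, 0.001, -1.0]]
contact_force: [-0.5, 0.6, -0.1]
width: 0.0087
grasp_force: 59.8
```

```bash
python3 - <<'E'
from h import *
from scipy.optimize import least_squares
o=manip.get_obs(); print(o["eef_pos"].round(4),o["contact_force"])
p,d,m=cam("wrist"); w=world(d,m); save(p,"h2.png")
q=w[(w[...,2]>.2)&(w[...,2]<.3)&(w[...,1]>.335)&(w[...,1]<.42)&(abs(w[...,0]-.474)<.011)]
O=[]
for y in np.arange(.344,.412,.008):
    k=abs(q[:,1]-y)<.002
    if k.sum()>5: O.append((y,np.percentile(q[k,2],95))); print(y.round(3),k.sum(),np.percentile(q[k,0],[3,97]).round(4),O[-1][1].round(4))
O=np.array(O); f=least_squares(lambda c:np.hypot(O[:,0]-c[0],O[:,1]-c[1])-.065,[.348,.21],loss="soft_l1",f_scale=.001); print(f.x)
E
```

```text
[0.4701 0.3109 0.3032] [-0.464216    0.59029544 -0.1259493 ]
0.344 489 [0.4636 0.4844] 0.2676
0.352 534 [0.4636 0.4843] 0.2679
0.36 347 [0.4638 0.4782] 0.2671
0.368 293 [0.469  0.4782] 0.2654
0.376 291 [0.4694 0.4786] 0.2626
0.384 275 [0.4696 0.4791] 0.2581
0.392 243 [0.4697 0.4792] 0.2526
0.4 194 [0.4703 0.4793] 0.2445
0.408 106 [0.4706 0.4792] 0.2328
[0.35015704 0.20286949]
```

View pics/h2.png

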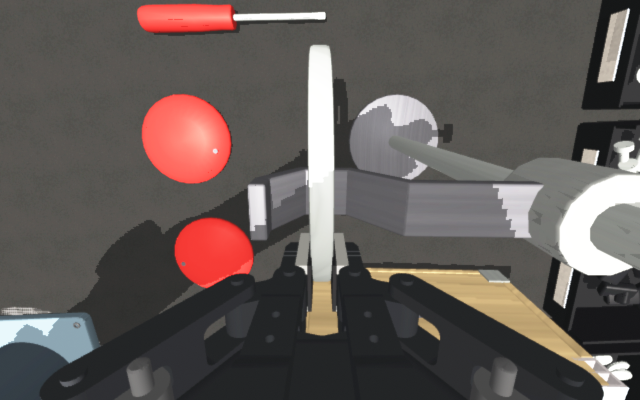

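The picture shows the ring over the seat, between the tip (col 258) and the arm (col 345). Its weight is already transferring to the hook. I lower a touch more, then release.

>>> send_rows --deltas '[{"gripper":0,"dx":0,"dy":0,"dz":-1,"ax":0,"ay":0,"az":0},{"gripper":0,"dx":0,"dy":0,"dz":-1,"ax":0,"ay":0,"az":0},{"gripper":14,"dx":0,"dy":0,"dz":-1,"ax":0,"ay":0,"az":0},{"gripper":20,"dx":0,"dy":0,"dz":-1,"ax":0,"ay":0,"az":0},{"gripper":34,"dx":0,"dy":0,"dz":-1,"ax":0,"ay":0,"az":0},{"gripper":34,"dx":0,"dy":0,"dz":-1,"ax":0,"ay":0,"az":0}]'

```text
time: 16.32
eef_pos: [0.47, 0.3107, 0.3018]
ee_rot: [[0.046, 0.999, 0.0], [0.999, -0.046, -0.0], [-0.0, 0.0, -1.0]]
contact_force: [-0.1, 0.2, -0.1]
width: 0.034
grasp_force: 0.0
```

>>> send_rows --deltas '[{"gripper":34,"dx":0,"dy":0,"dz":0,"ax":0,"ay":0,"az":0},{"gripper":34,"dx":0,"dy":0,"dz":5,"ax":0,"ay":0,"az":0},{"gripper":34,"dx":0,"dy":0,"dz":18,"ax":0,"ay":0,"az":0},{"gripper":34,"dx":0,"dy":0,"dz":38,"ax":0,"ay":0,"az":0},{"gripper":34,"dx":0,"dy":0,"dz":60,"ax":0,"ay":0,"az":0},{"gripper":34,"dx":0,"dy":0,"dz":85,"ax":0,"ay":0,"az":0},{"gripper":34,"dx":0,"dy":-20,"dz":105,"ax":0,"ay":0,"az":0},{"gripper":34,"dx":0,"dy":-30,"dz":110,"ax":0,"ay":0,"az":0},{"gripper":34,"dx":0,"dy":-30,"dz":110,"ax":0,"ay":0,"az":0},{"gripper":34,"dx":0,"dy":-30,"dz":110,"ax":0,"ay":0,"az":0},{"gripper":34,"dx":0,"dy":-30,"dz":110,"ax":0,"ay":0,"az":0},{"gripper":34,"dx":0,"dy":-30,"dz":110,"ax":0,"ay":0,"az":0}]'

```text
time: 17.32
eef_pos: [0.4693, 0.2814, 0.4105]
ee_rot: [[0.045, 0.999, -0.002], [0.999, -0.045, -0.001], [-0.001, -0.002, -1.0]]
contact_force: [0.9, 0.7, -0.2]
width: 0.034
grasp_force: 0.0
```

```bash
cat > e.py <<'E'
from h import *
from scipy.optimize import least_squares
o=manip.get_obs(); print(o["time"],o["eef_pos"].round(4),o["contact_force"])
p,d,m=cam("wrist"); w=world(d,m); save(p,"h3.png")
q=w[(w[...,2]>.2)&(w[...,2]<.3)&(w[...,1]>.28)&(w[...,1]<.42)&(abs(w[...,0]-.474)<.011)]
O=[]
for y in np.arange(.288,.412,.008):
    k=abs(q[:,1]-y)<.002
    if k.sum()>5: O.append((y,np.percentile(q[k,2],95))); print(y.round(3),k.sum(),np.percentile(q[k,0],[3,97]).round(4),O[-1][1].round(4))
O=np.array(O); f=least_squares(lambda c:np.hypot(O[:,0]-c[0],O[:,1]-c[1])-.065,[.348,.21],loss="soft_l1",f_scale=.001); print(f.x)
E
python3 e.py
```

```text
17.3167 [0.4693 0.2814 0.4105] [ 0.92848615  0.69646196 -0.21119303]
0.288 19 [0.467  0.4751] 0.2296
0.296 36 [0.4663 0.4757] 0.2419
0.304 48 [0.4669 0.4758] 0.2503
0.312 56 [0.4674 0.476 ] 0.2571
0.32 69 [0.467 0.477] 0.2618
0.328 74 [0.4676 0.4773] 0.2646
0.336 83 [0.4681 0.4827] 0.267
0.344 176 [0.4634 0.484 ] 0.2675
0.352 176 [0.4636 0.4843] 0.2678
0.36 95 [0.4652 0.4784] 0.267
0.368 90 [0.4689 0.4788] 0.2653
0.376 80 [0.4692 0.4784] 0.2623
0.384 81 [0.4696 0.4788] 0.2578
0.392 70 [0.4698 0.4792] 0.2526
0.4 55 [0.4705 0.4798] 0.2446
0.408 33 [0.4709 0.4795] 0.2328
[0.34889232 0.20333201]
```

View pics/h3.png

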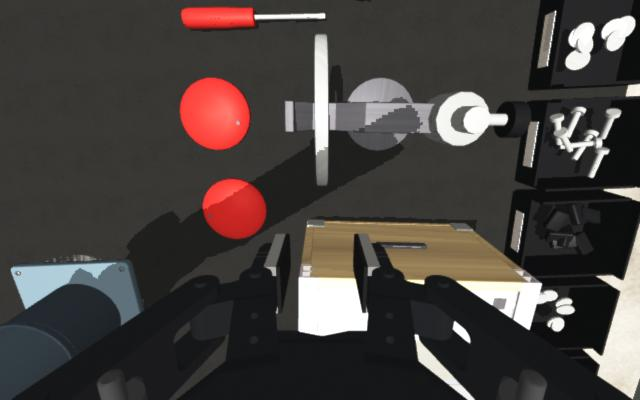

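The ring hangs alone in the bend (cols 314-328, rows 35-185). Its centre is 52 mm below the seat, and the gripper is clear. I let it settle, then hand in.

>>> send_rows --deltas '[{"gripper":34,"dx":0,"dy":0,"dz":0,"ax":0,"ay":0,"az":0},{"gripper":34,"dx":0,"dy":0,"dz":0,"ax":0,"ay":0,"az":0},{"gripper":34,"dx":0,"dy":0,"dz":0,"ax":0,"ay":0,"az":0},{"gripper":34,"dx":0,"dy":0,"dz":0,"ax":0,"ay":0,"az":0},{"gripper":34,"dx":0,"dy":0,"dz":0,"ax":0,"ay":0,"az":0},{"gripper":34,"dx":0,"dy":0,"dz":0,"ax":0,"ay":0,"az":0},{"gripper":34,"dx":0,"dy":0,"dz":0,"ax":0,"ay":0,"az":0},{"gripper":34,"dx":0,"dy":0,"dz":0,"ax":0,"ay":0,"az":0},{"gripper":34,"dx":0,"dy":0,"dz":0,"ax":0,"ay":0,"az":0},{"gripper":34,"dx":0,"dy":0,"dz":0,"ax":0,"ay":0,"az":0},{"gripper":34,"dx":0,"dy":0,"dz":0,"ax":0,"ay":0,"az":0},{"gripper":34,"dx":0,"dy":0,"dz":0,"ax":0,"ay":0,"az":0}]'

```text
time: 18.37
eef_pos: [0.47, 0.2807, 0.4119]
ee_rot: [[0.046, 0.999, -0.0], [0.999, -0.046, -0.0], [-0.0, -0.0, -1.0]]
contact_force: [-0.1, 0.1, -0.1]
width: 0.0338
grasp_force: 0.0
```

```bash
python3 e.py | tail -1; python3 -c "
from bench import manip
print(manip.sign_off())"
```

```text
[0.34874991 0.20333776]
the job is handed in; nothing more can be done
None
```

The lower door is fully home (about a 4 mm gap to the upper door's edge), the ring hangs at rest on the J-hook with its centre about 52 mm below the seat, and the job was handed in at about 18 s; no verdict was returned.

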